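# Take the dial padlock off the instrument case

## Robot

A 7-joint arm with a two-finger parallel gripper is mounted at the origin on the work surface. World frame = base frame: x ahead of the robot, y to its left, z up, the work surface at z = 0. Lengths are in mm, angles in rad, forces in N, time in s.
With the tool pointing down it reaches from about 400 to 750 mm from the base axis. Payload 19.5 kg.
Tool frame: the origin (TCP) lies between the finger pads; the fingertips stand 19 mm ahead of it and the grasp point (between the pads) is the TCP (bot.tips_ahead is the z of the fingertips in the tool frame, in mm); z points along the fingers, y is the line along which they close (so a half turn about z gives the same grasp; the last joint's range is limited). The gripper opens to 85 mm and grips with 20 to 120 N. Pads are 22 mm wide; open, the fingers measure 114 mm over their backs; the gripper's body (76 mm by 85 mm) begins 54 mm behind the grasp point. The pads swing forward as they close: fully open they stand 13 mm farther back than shut.
Start: joints at [1.307, 0.707, -0.028, 1.485, 0.022, 0.951, -0.075], TCP at [126.487, -560.888, 229.868] pointing down, gripper open.
Joint ranges: [-2.71, 2.71], [-0.32, 2.16], [-1.57, 1.52], [0, 2.45], [-1.46, 4.6], [0, 2.02], [-2.83, 2.83]. Speed limits (rad/s): [1.89, 1.89, 2.57, 2.57, 3.01, 3.01, 3.01].

## Interface

Orientations are given as a 3x3 rotation matrix whose columns are the frame's x, y, z axes.
In Python, from plant import bot gives the robot as it stands. The module is installed in compiled form; this text tells all that it offers.
- The arm moves only by the tool carry_out, never from a script. Its argument "plan" is a list of rows, each a list of 3 entries, a list of its own where there are three numbers: the shift along the tool's x, y, z as a fraction of full scale, then the turn, a rotation vector about the tool's x, y, z as a fraction of full scale, then the opening, from -1 (shut) to 1 (fully open). A call has 1 to 20 rows; each row shifts and turns the commanded pose from where the row before left it, along the tool's axes as they then stand; what a row does not reach is not made up. Full scale, the value 1, is 0.25 m for a shift and 0.1 rad for a turn. A row lasts 1/12 s, in which the tool goes at most 41.7 mm and 7.16 degrees, less where a joint would pass 70% of its speed; a pose out of reach is approached as far as the arm can. A call with a number of a shift or a turn outside -1 to 1 is refused whole. A call with a gripper value outside its range is refused whole. The fingers move at their own pace and stop on an object; "newtons" is the grip in N (left out, the last holds). Time passes only in rows, so rows that do not move let the fingers close. It gives the time, the measured TCP pose, the force, the opening and the grip force at its end, in the units of the state.
- bot.get_obs(): the state, without advancing time (a new reading comes with each control period).
- bot.snapshot(name): name is "scene" or "top" or "wrist"; returns a dict with "color" (480x640x3 uint8, blue, green, red), "camera_matrix" (3x3 intrinsics, pixels), "R" (3x3) and "t" (3): a world point X has camera coordinates R X + t. Camera axes: x right, y down, z forward; pixel columns grow to the right and rows downward; lengths in mm; the calibration is good to about 2 mm. A picture is of the moment at which its call begins. There is no depth.
- bot.sign_off(): hands the job in; it is judged then, once.
The state is a dict: "time_s": time; "q": joint angles; "qvel": joint speeds; "joint_efforts": joint torques, N m; "ee_pos": TCP position; "eef_rot": TCP orientation; "ft_force": force on the tool from outside, world axes, zero at the start; "torque": the same for the moment, N m; "gripper_width": finger opening in mm; "grip_force": force on a finger pad.
Only numpy, scipy, OpenCV 4.12 (cv2) and the standard library are available. Lean on these libraries where they do the work, as an engineer would, in place of code of your own. Each camera call takes 0.05 s, during which the arm holds its last target. There are 200 camera calls.

## Task

The instrument case is wanted for the lesson: first clear its lid by standing the glass beaker upright on the square paper pad. Then, as the padlock's earlier numbers are already dialled in, turn its dial on clockwise, feeling for the clicks, until the pointer bar stands at the index mark on the shackle side, pull the lock back so that its shackle slides fully open, and slip it out of the hasp's staple. Finish while holding the open lock in the air, dial up, about ten centimetres above the case, and leave the other things on the table where they are.

Things in the scene. Friction and masses are not known exactly. Their poses are not given: they have to be found in the camera images.
- case: Grey steel instrument case, fixed: 300 mm deep (its x), 280 mm wide (its y), 120 mm high, flat top. Origin at the centre of its underside; x points away from the robot at yaw 0. The top is a fixed front ledge (near side) and a lid behind it. A flush hasp lies across their joint, even with the top; only its knuckle, 36 mm long along y, stands up, 5 mm, at case x = +20 mm.
- staple (a point): Foot of the near leg of the hasp's upright steel wire staple, on the case's top, 55 mm from the case's centre towards the front; axes as the case. The staple is a loop of 6 mm round wire in the case's x-z plane: near leg here, far leg 48 mm farther along case +x, joined by a level bar whose top is 32 mm above the case's top.
- padlock: Loose steel dial padlock, about 225 g, lying on its back on the ledge; of the staple only the near leg stands inside the shackle. Round body 50 mm across, 22 mm high. Origin at the centre of its underside, under the dial's axis; x points from the body to the shackle's bow, z up out of the dial's face. It can shift some mm and turn some degrees on the staple, as it does when the dial is turned.
- dial_knob (a point): Middle of the dial's fluted round knob, on the dial's axis, 32.5 mm above the padlock's underside. The knob is 22 mm across and 14 mm high (25.5 to 39.5 mm above the underside); below it is the dial's flange, 40 mm across, its top at 25.5 mm; the body's face is at 22 mm.
- dial (a joint): Angle of the dial on the lock's body, rad: 0 when its raised pointer bar stands at the index mark on the body's rim, at the shackle side (padlock +x); grows clockwise seen from above. Clicks into a notch every 0.314 rad, one of them at 0; about 0.04 N m to leave a notch. Starts two to four clicks short of the mark (negative). Opens only within about 0.1 of 0; once open, the dial is held there.
- shackle (a joint): How far the shackle is out, m: 0 shut, 0.018 fully open. Pull the body along its -x: the bow catches on the staple and stays back. 2.5 N of friction; stays where left; blocked at 0.001 unless the dial is at its mark. U of 7 mm bar, 11 mm above the underside, legs at padlock y = +13.5 mm (heel, stays in) and -13.5 mm (toe). Bow from x = 43 mm (inner face) to 50 mm when shut, 61 to 68 mm open.
- pointer_end (a point): Outer end of the dial's pointer bar, 19.5 mm from the dial's axis, 26 mm above the padlock's underside.
- beaker: Loose glass beaker standing on the case's lid on its left (+y) side: straight outside 52 mm across, 72 mm tall, wall 3 mm, 70 g. Origin at the centre of its underside, z up.
- pad: Square white paper pad on the table, fixed, 140 by 140 mm, 3 mm thick, on one side of the case. Origin at the centre of its underside, axes along its edges.
- meter: Bystander: loose red hand-held light meter with a round sensor, about 160 by 50 mm, 26 mm high, on the table at the other side of the case from the pad. Origin under the middle of its red body.
- wash_bottle: Bystander: loose white plastic bottle, 60 mm across, 150 mm tall, on the right beyond the case. Origin at the centre of its underside.
- kit_box: Bystander: loose closed cardboard box, 140 by 200 by 50 mm, 1.2 kg, on the left beyond the case. Origin at the centre of its underside.
- shackle_toe (a point): End of the shackle's short leg (toe), y = -13.5 mm in the padlock's frame: at x = 19 mm when shut (hidden in the body), 37 mm when open. Then a gap of about 12 mm is left between it and the round body, through which the staple's near leg passes out to -y: move the open lock forward until that leg is at x of about 30 mm, then to its own +y by 30 mm.
Mind the look-alikes: they are no part of the job. What is shaped like the padlock but blue or green is not meant.

How it is judged:
By the outcome, as a careful person would: the job done as asked, in the order asked, and still so for the second after the job is handed in, while the arm keeps its last pose, push and grip.
It also fails if it takes over 58 s, if anything falls off the work surface, if the arm or the gripper's body presses on something with over 40 N, if the wrist force passes 120 N, or if a joint passes its speed limit or range.

## Working session

There is one attempt and no reset: what is moved stays moved. The work goes in short steps, Python scripts to look and compute and a tool call to move; the robot and the scene stay as the last step left them, time stands still between calls to the robot, and variables do not carry over. Pictures are saved under pics/ and viewed, at most 10 in all, crops included, and the job is handed in when it is done.

Besides the shell and the picture viewer there is one more tool, called as a command line: name --argument value ..., lists and objects as JSON in quotes. carry_out: Moves the arm, as the interface text tells. Shift numbers are shares of 0.25 m and turn numbers shares of 0.1 rad, none past 1 either way. Its arguments: {"type":"object","properties":{"plan":{"type":"array"},"newtons":{"type":"number"}},"required":["plan"]}

```bash
mkdir -p pics; cat > h.py <<'E'
import numpy as np, cv2
from plant import bot
def snap(n):
    return bot.snapshot(n)
def ray(s,u,v,z):
    "world point at height z seen at pixel u,v"
    K,R,t=[np.array(s[k],float) for k in("camera_matrix","R","t")]
    d=R.T@np.linalg.solve(K,[u,v,1]); c=-R.T@t.ravel()
    return c+d*(z-c[2])/d[2]
def proj(s,X):
    K,R,t=[np.array(s[k],float) for k in("camera_matrix","R","t")]
    p=K@(R@np.array(X,float)+t.ravel()); return p[:2]/p[2]
E
python3 - <<'E'
from h import *
for n in("top","scene"):
    s=snap(n); cv2.imwrite(f"pics/{n}0.png",s["color"]); 
    print(n,-np.array(s["R"]).T@np.array(s["t"]).ravel())
o=bot.get_obs(); print(o["time_s"],o["ee_pos"],np.round(o["eef_rot"],3),o["gripper_width"])
E
```

```text
top [ 460.74308517   24.43549548 1029.3415307 ]
scene [1436.18060501  565.72560316  957.74245891]
0.1 [ 126.45307784 -560.69054579  229.50272339] [[ 0.976  0.22  -0.   ]
 [ 0.22  -0.976  0.001]
 [ 0.    -0.001 -1.   ]] 85.53510829833967
```

View pics/top0.png

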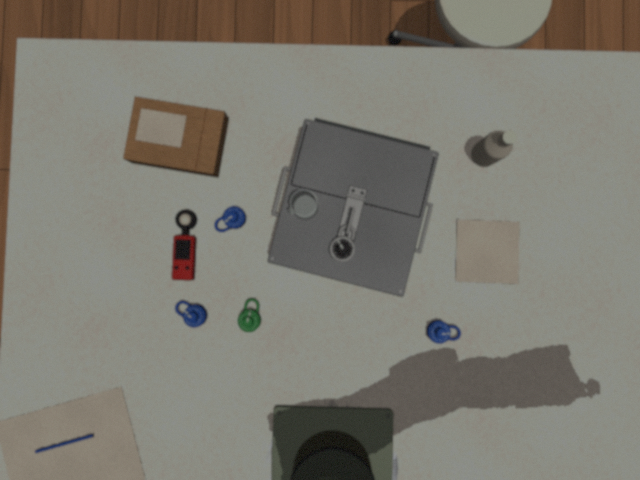

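View pics/scene0.png

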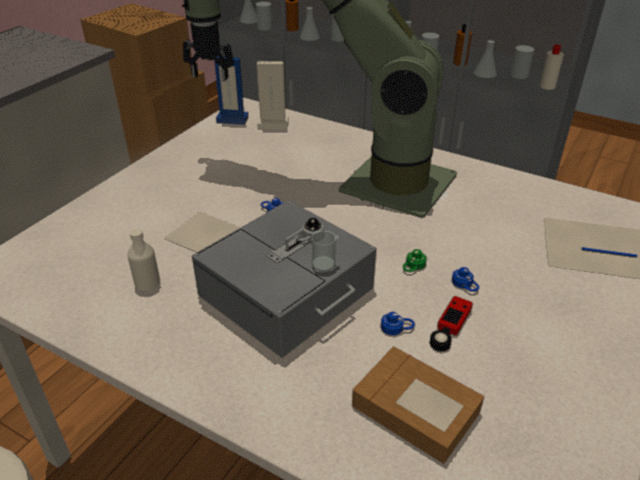

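The top view shows the case's top corners at about (305,121), (438,152), (403,296) and (268,263). The beaker is near (304,204), the lock near (342,247) and the pad near (488,251), on the right. The real lock is the dark one; the blue and green ones are decoys. I'll work out world positions and get an enlarged crop.

```bash
python3 - <<'E'
from h import *
s=snap("top"); np.set_printoptions(precision=1,suppress=True)
P=[ray(s,u,v,120) for u,v in((305,121),(438,152),(403,296),(268,263))]
print("case",P,np.mean(P,0))
a=P[0]-P[3];b=P[1]-P[2];c=P[3]-P[2];d=P[0]-P[1]
print([np.degrees(np.arctan2(v[1],v[0])) for v in(a,b,c,d)])
print([np.linalg.norm(v) for v in(a,b,c,d)])
Q=[ray(s,u,v,3) for u,v in((458,218),(520,221),(519,284),(455,282))];print("pad",Q,np.mean(Q,0))
print("lock",ray(s,342,247,152),"beaker base/rim",ray(s,304,204,120),ray(s,304,204,192))
im=s["color"][160:300,255:435]; cv2.imwrite("pics/topc.png",cv2.resize(im,None,fx=4.2,fy=4.2,interpolation=cv2.INTER_CUBIC))
E
```

```text
case [array([734.6,  72.8, 120. ]), array([ 677.9, -195.1,  120. ]), array([ 389.2, -130. ,  120. ]), array([447.8, 138.9, 120. ])] [562.4 -28.4 120. ]
[np.float64(-12.96834346276013), np.float64(-12.700417369968), np.float64(77.69905516342021), np.float64(78.05883507704152)]
[np.float64(294.3048925656927), np.float64(296.0115457734539), np.float64(275.1829748653187), np.float64(273.82410676736725)]
pad [array([ 557.4, -270.3,    3. ]), array([ 554. , -409.3,    3. ]), array([ 413., -408.,    3.]), array([ 413.9, -265.3,    3. ])] [ 484.6 -338.2    3. ]
lock [482.3  -6.2 152. ] beaker base/rim [567.1  70.5 120. ] [558.6  66.8 192. ]
```

View pics/topc.png

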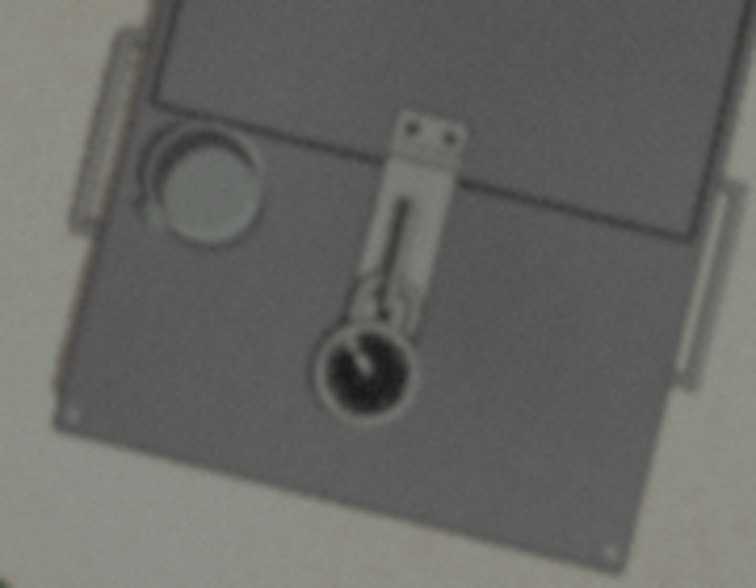

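The crop shows the beaker rim centred at about (304,203) in the full image. The lock's dial is at (342,248), and its pointer is turned anticlockwise from the shackle. I'm moving to above the beaker.

carry_out --plan '[[[0.112,-0.103,-0.004],[0,0,0],1],[[0.112,-0.103,-0.004],[0,0,0],1],[[0.112,-0.103,-0.004],[0,0,0],1],[[0.112,-0.103,-0.004],[0,0,0],1],[[0.112,-0.103,-0.004],[0,0,0],1],[[0.112,-0.103,-0.004],[0,0,0],1],[[0.112,-0.103,-0.004],[0,0,0],1],[[0.112,-0.103,-0.004],[0,0,0],1],[[0.112,-0.103,-0.004],[0,0,0],1],[[0.112,-0.103,-0.004],[0,0,0],1],[[0.112,-0.103,-0.004],[0,0,0],1],[[0.112,-0.103,-0.004],[0,0,0],1],[[0.112,-0.103,-0.004],[0,0,0],1],[[0.112,-0.103,-0.004],[0,0,0],1],[[0.112,-0.103,-0.004],[0,0,0],1],[[0.112,-0.103,-0.004],[0,0,0],1],[[0.112,-0.103,-0.004],[0,0,0],1],[[0.112,-0.103,-0.004],[0,0,0],1],[[0.112,-0.103,-0.004],[0,0,0],1],[[0.112,-0.103,-0.004],[0,0,0],1]]' --newtons 25

```text
time_s: 1.82
ee_pos: [560.1, 66.6, 249.9]
eef_rot: [[0.975, 0.22, -0.0], [0.22, -0.975, -0.0], [-0.0, -0.0, -1.0]]
ft_force: [1.0, -0.2, 1.0]
gripper_width: 85.3
grip_force: 0.0
```

```bash
cat >> h.py <<'E'
def go(target,o=None):
    "tool-axis fractions of full scale from measured pose to world target"
    o=o or bot.get_obs(); return np.array(o["eef_rot"]).T@(np.array(target)-o["ee_pos"])/250
E
python3 - <<'E'
from h import *
s=snap("wrist"); cv2.imwrite("pics/w1.png",s["color"]); o=bot.get_obs()
print(o["time_s"],o["ee_pos"],np.round(o["eef_rot"],3),np.round(o["q"],2)); print(-np.array(s["R"]).T@np.array(s["t"]).ravel())
print(go((560,67,165)))
for p in [(560,67,192),(567,70,120),(508.8,-16.2,120),(555.6,-26.8,120)]: print(proj(s,p))
E
```

```text
1.8667 [562.75501826  73.63436061 249.38881891] [[ 0.974  0.226  0.001]
 [ 0.226 -0.974  0.004]
 [ 0.002 -0.004 -1.   ]] [-0.23  0.68  0.09  1.49 -0.07  0.98 -1.47]
[629.362585    82.01342913 393.7850506 ]
[-0.01729575  0.02457972  0.33744027]
[320.94486045 259.18542447]
[319.50865778 221.27368064]
[400.70832097 305.36948474]
[428.47583534 258.81312678]
```

View pics/w1.png

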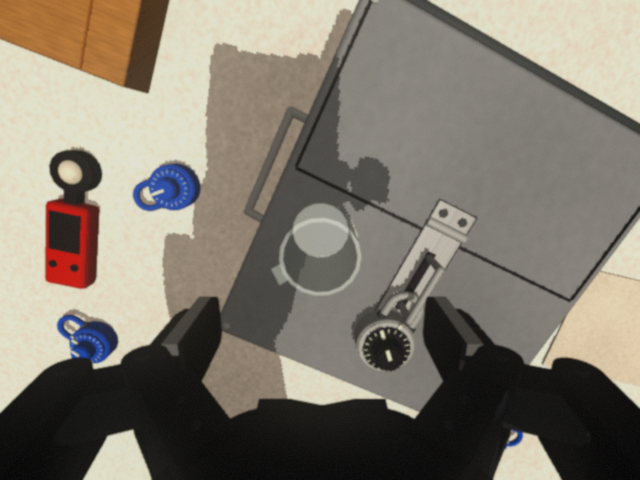

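The wrist view shows the beaker rim at (320,257), within a millimetre of my estimate. The lock is at (386,347), the staple at (425,270), and the pad is at the right edge. I'm descending and gripping.

carry_out --plan '[[[0,0,0],[0,0,0],1],[[0,0,0],[0,0,0],1],[[0,0,0.06],[0,0,0],1],[[0,0,0.1],[0,0,0],1],[[0,0,0.1],[0,0,0],1],[[0,0,0.09],[0,0,0],1],[[0,0,0],[0,0,0],1],[[0,0,0],[0,0,0],0.4],[[0,0,0],[0,0,0],0],[[0,0,0],[0,0,0],-0.2],[[0,0,0],[0,0,0],-0.4],[[0,0,0],[0,0,0],-0.4],[[0,0,0],[0,0,0],-0.4],[[0,0,0],[0,0,0],-0.4]]' --newtons 25

```text
time_s: 3.03
ee_pos: [560.1, 64.4, 164.2]
eef_rot: [[0.976, 0.22, 0.002], [0.22, -0.976, 0.0], [0.002, 0.0, -1.0]]
ft_force: [-2.0, -0.7, 9.9]
gripper_width: 51.7
grip_force: 24.7
```

carry_out --plan '[[[0,0,-0.03],[0,0,0],-0.4],[[0,0,-0.084],[0,0,0],-0.4],[[0,0,-0.1],[0,0,0],-0.4],[[-0.02,0.04,-0.1],[0,0,0],-0.4],[[-0.04,0.09,-0.05],[0,0,0],-0.4],[[-0.054,0.125,0],[0,0,0],-0.4],[[-0.054,0.125,0],[0,0,0],-0.4],[[-0.054,0.125,0],[0,0,0],-0.4],[[-0.054,0.125,0],[0,0,0],-0.4],[[-0.054,0.125,0],[0,0,0],-0.4],[[-0.054,0.125,0],[0,0,0],-0.4],[[-0.054,0.125,0],[0,0,0],-0.4],[[-0.054,0.125,0],[0,0,0],-0.4],[[-0.054,0.125,0],[0,0,0],-0.4],[[-0.054,0.125,0],[0,0,0],-0.4],[[-0.04,0.08,0.04],[0,0,0],-0.4],[[-0.01,0.04,0.08],[0,0,0],-0.4],[[0,0,0.06],[0,0,0],-0.4],[[0,0,0],[0,0,0],-0.4],[[0,0,0],[0,0,0],-0.4]]'

```text
time_s: 4.7
ee_pos: [483.5, -336.7, 209.3]
eef_rot: [[0.975, 0.22, 0.0], [0.22, -0.975, 0.0], [0.0, -0.0, -1.0]]
ft_force: [-0.2, -0.5, -1.1]
gripper_width: 51.7
grip_force: 26.5
```

```bash
python3 - <<'E'
from h import *
o=bot.get_obs(); print(o["ee_pos"],o["gripper_width"],o["grip_force"],go((484.6,-338.2,48.5)))
E
```

```text
[ 483.50371878 -336.71719815  209.29151625] 51.717684372252315 26.545875873416662 [0.00289086 0.00684324 0.64316546]
```

carry_out --plan '[[[0,0,0.06],[0,0,0],-0.4],[[0,0,0.12],[0,0,0],-0.4],[[0,0,0.13],[0,0,0],-0.4],[[0,0,0.13],[0,0,0],-0.4],[[0,0,0.1],[0,0,0],-0.4],[[0,0,0.06],[0,0,0],-0.4],[[0,0,0.03],[0,0,0],-0.4],[[0,0,0.012],[0,0,0],-0.4],[[0,0,0],[0,0,0],-0.4],[[0,0,0],[0,0,0],-0.4]]'

```text
time_s: 5.53
ee_pos: [484.2, -337.2, 49.4]
eef_rot: [[0.975, 0.22, 0.002], [0.22, -0.975, -0.001], [0.001, 0.001, -1.0]]
ft_force: [-0.9, 0.1, -0.9]
gripper_width: 51.7
grip_force: 26.5
```

carry_out --plan '[[[0,0,0.005],[0,0,0],-0.4],[[0,0,0.003],[0,0,0],-0.4],[[0,0,0],[0,0,0],-0.4],[[0,0,0],[0,0,0],-0.4]]'

```text
time_s: 5.87
ee_pos: [484.0, -337.2, 47.2]
eef_rot: [[0.976, 0.22, 0.002], [0.22, -0.976, -0.001], [0.001, 0.001, -1.0]]
ft_force: [-2.4, 1.0, 13.0]
gripper_width: 51.8
grip_force: 27.6
```

carry_out --plan '[[[0,0,0],[0,0,0],0.3],[[0,0,0],[0,0,0],0.6],[[0,0,0],[0,0,0],1],[[0,0,0],[0,0,0],1],[[0,0,-0.03],[0,0,0],1],[[0,0,-0.08],[0,0,0],1],[[0,0,-0.15],[0,0,0],1],[[0,0,-0.16],[0,0,0],1],[[0,0,-0.16],[0,0,0],1],[[0,0,-0.12],[0,0,0],1],[[0.01,-0.06,-0.05],[0,0,0],1],[[0.028,-0.129,0],[0,0,0],1],[[0.028,-0.129,0],[0,0,0],1],[[0.028,-0.129,0],[0,0,0],1],[[0.028,-0.129,0],[0,0,0],1],[[0.028,-0.129,0],[0,0,0],1],[[0.028,-0.129,0],[0,0,0],1],[[0.028,-0.129,0],[0,0,0],1],[[0.028,-0.129,0],[0,0,0],1],[[0.028,-0.129,0],[0,0,0],1]]'

```text
time_s: 7.53
ee_pos: [479.9, -23.1, 234.0]
eef_rot: [[0.976, 0.22, 0.001], [0.22, -0.976, 0.0], [0.001, -0.0, -1.0]]
ft_force: [0.9, 0.4, -0.4]
gripper_width: 85.3
grip_force: 0.0
```

carry_out --plan '[[[0.01,-0.04,0],[0,0,0],1],[[0,0,0],[0,0,0],1],[[0,0,0],[0,0,0],0.2],[[0,0,0],[0,0,0],-0.1]]'

```text
time_s: 7.87
ee_pos: [480.4, -15.7, 233.7]
eef_rot: [[0.976, 0.219, 0.0], [0.219, -0.976, -0.0], [0.0, 0.0, -1.0]]
ft_force: [0.0, -0.4, -0.6]
gripper_width: 64.0
grip_force: 0.0
```

```bash
python3 - <<'E'
from h import *
s=snap("wrist"); o=bot.get_obs(); np.save("pics/w2.npy",dict(s),allow_pickle=True)
print(o["ee_pos"],o["gripper_width"],proj(s,(482.3,-6.2,150)),proj(s,(508.8,-16.2,120)))
c=proj(s,(495,-9,140)).astype(int); print(c)
x0=max(0,c[0]-100);y0=max(0,c[1]-75)
im=s["color"][y0:y0+150,x0:x0+200]; print(x0,y0); cv2.imwrite("pics/w2c.png",cv2.resize(im,None,fx=4,fy=4,interpolation=cv2.INTER_CUBIC))
t=snap("top"); im=t["color"]; cv2.imwrite("pics/topb.png",im[180:320,430:560])
E
```

```text
[480.45568598 -15.74033856 233.58879333] 56.46124300932594 [308.79629853 241.49287691] [330.48965693 200.24208187]
[316 221]
216 146
```

View pics/w2c.png

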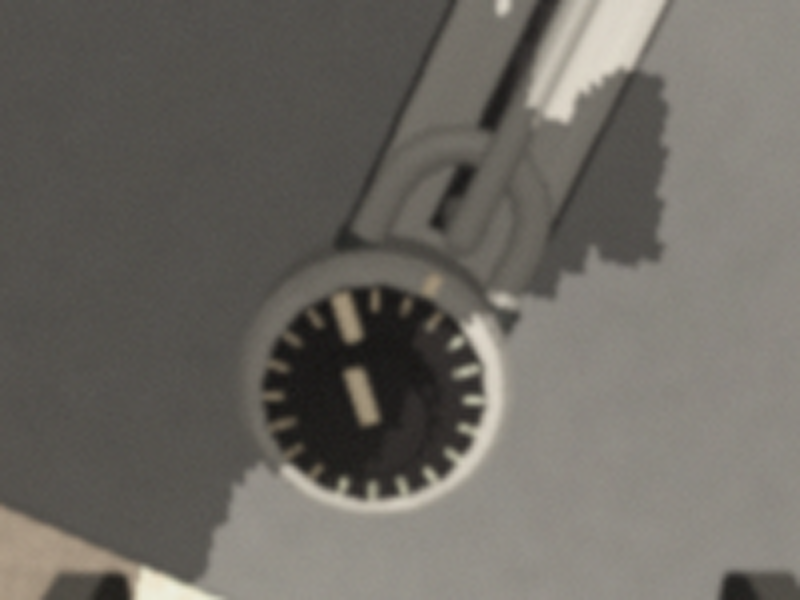

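View pics/topb.png

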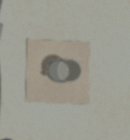

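The crop shows the dial's flange centred at (375,395), the pointer end at (342,295), the index mark at (432,283) and the knob top at (361,397). The beaker is upright inside the pad in the top-view crop.

```bash
python3 - <<'E'
from h import *
s=np.load("pics/w2.npy",allow_pickle=True).item()
f=lambda u,v,z: ray(s,216+u/4,146+v/4,z)
k=f(361,397,159.5); c=f(375,395,145.5); p=f(342,295,146); i=f(432,283,142); b=f(376,381,142)
print("knob",k,"flange",c,"body",b,"ptr",p,"idx",i)
m=(k+c)/2
a=lambda q,r:np.degrees(np.arctan2(*(q-r)[1::-1]))
for r in(k,c,m): print(a(p,r),a(i,r),np.hypot(*(p-r)[:2]),np.hypot(*(i-r)[:2]))
for q in [(460,245,120),(520,110,149)]: print(f(*q))
E
```

```text
knob [482.19669628  -4.84608295 159.5       ] flange [478.76839561  -7.4743164  145.5       ] body [480.29755983  -7.20923514 142.        ] ptr [495.32330102   1.87626322 146.        ] idx [499.94194374 -13.03493044 142.        ]
27.117718493895442 -24.771768724984824 14.747802883606006 19.543567491838232
29.458729596120218 -14.714778568294141 19.013106854483343 21.891541028081253
28.43612425237226 -19.457596036098266 16.87698868087977 20.638073682003238
[503.65651734 -17.78954527 120.        ]
[532.85416105 -20.35625855 149.        ]
```

carry_out --plan '[[[0.01,-0.037,0.05],[0,0,0],-0.1],[[0,0,0.08],[0,0,0],-0.1],[[0,0,0.08],[0,0,0],-0.1],[[0,0,0.04],[0,0,0],-0.1],[[0,0,0.012],[0,0,0],-0.1],[[0,0,0],[0,0,0],-0.1],[[0,0,0],[0,0,0],-0.1]]'

```text
time_s: 8.55
ee_pos: [481.1, -5.3, 168.4]
eef_rot: [[0.976, 0.219, 0.0], [0.219, -0.976, 0.0], [0.0, 0.0, -1.0]]
ft_force: [0.0, 0.7, 0.5]
gripper_width: 38.2
grip_force: 0.0
```

```bash
python3 - <<'E'
from h import *
o=bot.get_obs(); print(o["ee_pos"],o["gripper_width"],np.round(o["ft_force"],1),bot.tips_ahead)
E
```

```text
[481.06893438  -5.30261285 168.44829735] 38.15391851742574 [0.  0.7 0.5] 19.0
```

carry_out --plan '[[[0,0,0],[0,0,0],-0.4],[[0,0,0],[0,0,0],-0.7],[[0,0,0],[0,0,0],-0.8],[[0,0,0],[0,0,0],-0.8],[[0,0,0],[0,0,0],-0.8],[[0,0,0],[0,0,0],-0.8]]' --newtons 35

```text
time_s: 9.05
ee_pos: [480.9, -4.8, 168.0]
eef_rot: [[0.975, 0.22, 0.0], [0.22, -0.975, 0.0], [0.0, -0.0, -1.0]]
ft_force: [-0.8, 0.4, -0.2]
gripper_width: 8.5
grip_force: 0.0
```

```bash
python3 - <<'E'
from h import *
o=bot.get_obs(); print(np.round(o["torque"],3))
s=snap("wrist"); c=proj(s,(495,-9,140)).astype(int); print(c)
x0=max(0,c[0]-100);y0=max(0,c[1]-75)
print(x0,y0); cv2.imwrite("pics/w3c.png",cv2.resize(s["color"][y0:y0+150,x0:x0+200],None,fx=4,fy=4,interpolation=cv2.INTER_CUBIC))
E
```

```text
[ 0.027 -0.007 -0.02 ]
[335 254]
235 179
```

View pics/w3c.png

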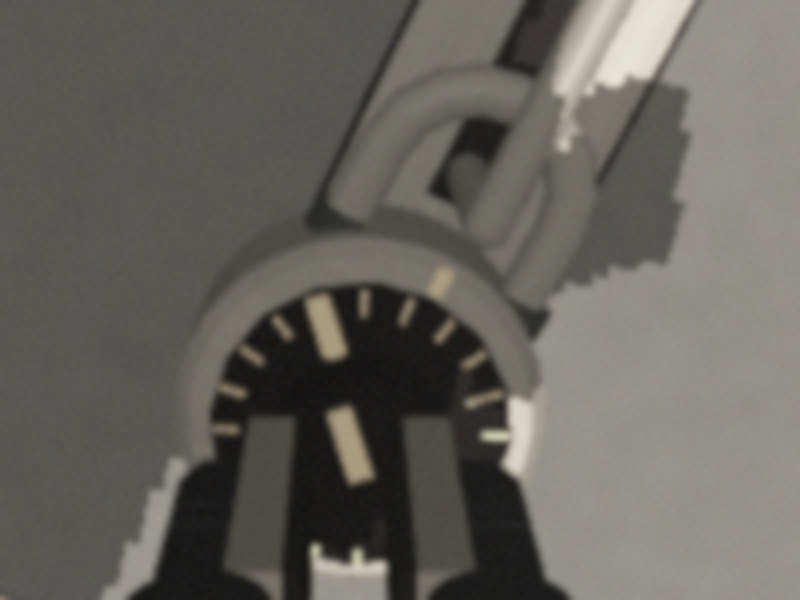

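The fingers closed to the commanded width with zero force, so they missed the knob. The knob bar shows at (350,445), between and in front of the fingertips. I'll check the geometry.

```bash
python3 - <<'E'
from h import *
s=snap("wrist"); o=bot.get_obs(); print(o["ee_pos"],o["gripper_width"])
T=np.array(o["ee_pos"])
cr=lambda X:(proj(s,X)-[235,179])*4
for z in (120,142,146,149,159.5,168): print(z,cr([T[0],T[1],z]))
f=lambda u,v,z: ray(s,235+u/4,179+v/4,z)
print("bar",f(350,445,159.5),"flange ptr",f(318,300,146),"idx",f(443,282,142))
ey=np.array(o["eef_rot"])[:,1]
for w in(4.25,):
  for z in (149,159.5): print(z,cr(T*[1,1,0]+[0,0,z]+ey*w),cr(T*[1,1,0]+[0,0,z]-ey*w))
for n,pt in dict(tick_l=(226,430,146),tick_r=(495,436,146),body_l=(183,400,142),body_r=(540,400,142),staple=(480,230,120)).items(): print(n,f(*pt))
E
```

```text
[480.82755147  -4.80750036 167.94463723] 8.390700449108525
120 [346.4747992  343.12080874]
142 [346.28995872 400.53854616]
146 [346.25166397 412.43419549]
149 [346.22184677 421.69643183]
159.5 [346.10933877 456.64524002]
168 [346.0077357  488.20660908]
bar [482.42532834  -4.92848031 159.5       ] flange ptr [495.10658891   2.09912739 146.        ] idx [499.76349126 -13.41054147 142.        ]
149 [379.3414801  421.70834844] [313.10265834 421.68451538]
159.5 [381.24014291 456.65812926] [310.97903521 456.63235097]
tick_l [474.93510217  10.00383026 146.        ]
tick_r [481.87224437 -24.56134797 146.        ]
body_l [476.1084482   16.42691213 142.        ]
body_r [486.58981146 -29.95740864 142.        ]
staple [502.11931253 -19.86142428 120.        ]
```

carry_out --plan '[[[0,0,0],[0,0,0],-0.1],[[0,0,0],[0,0,0],-0.1],[[0,0,0],[0,0,0],-0.1],[[0,0,0.006],[0,0,0],-0.1],[[0,0,0.006],[0,0,0],-0.1],[[0,0,0.004],[0,0,0],-0.1],[[0,0,0],[0,0,0],-0.1]]'

```text
time_s: 9.73
ee_pos: [480.8, -4.8, 163.7]
eef_rot: [[0.976, 0.22, -0.0], [0.22, -0.976, 0.0], [-0.0, -0.0, -1.0]]
ft_force: [0.2, 0.3, 0.8]
gripper_width: 38.2
grip_force: 0.0
```

carry_out --plan '[[[0,0,0.006],[0,0,0],-0.1],[[0,0,0.006],[0,0,0],-0.1],[[0,0,0.004],[0,0,0],-0.1],[[0,0,0],[0,0,0],-0.1]]'

```text
time_s: 10.07
ee_pos: [480.8, -4.8, 159.7]
eef_rot: [[0.976, 0.22, -0.0], [0.22, -0.976, 0.0], [-0.0, -0.0, -1.0]]
ft_force: [-0.2, 1.2, -0.3]
gripper_width: 38.9
grip_force: 0.0
```

carry_out --plan '[[[0,0,0],[0,0,0],-0.4],[[0,0,0],[0,0,0],-0.6],[[0,0,0],[0,0,0],-0.7],[[0,0,0],[0,0,0],-0.7],[[0,0,0],[0,0,0],-0.7],[[0,0,0],[0,0,0],-0.7]]' --newtons 30

```text
time_s: 10.57
ee_pos: [480.8, -4.8, 159.9]
eef_rot: [[0.976, 0.22, -0.0], [0.22, -0.976, 0.0], [0.0, -0.0, -1.0]]
ft_force: [-0.1, 0.6, 0.0]
gripper_width: 12.9
grip_force: 0.0
```

```bash
python3 - <<'E'
from h import *
s=snap("wrist"); o=bot.get_obs(); a=s["color"][190:400,180:460]
q=snap("scene"); c=proj(q,(481,-5,160)).astype(int); print(c); b=q["color"][c[1]-50:c[1]+30,c[0]-55:c[0]+52]
a=cv2.resize(a,None,fx=2,fy=2,interpolation=cv2.INTER_CUBIC); b=cv2.resize(b,None,fx=2.2,fy=420/80,interpolation=cv2.INTER_CUBIC)
b=cv2.resize(q["color"][c[1]-50:c[1]+30,c[0]-30:c[0]+16],(240,420),interpolation=cv2.INTER_CUBIC)
cv2.imwrite("pics/w4.png",np.hstack([a,b]))
print([proj(q,(481,-5,z))-[c[0]-30,c[1]-50] for z in(120,145.5,159.5,180)])
E
```

```text
[313 220]
[array([30.11469969, 64.33589792]), array([30.07846898, 55.25932184]), array([30.05822325, 50.1873295 ]), array([30.02811215, 42.64384645])]
```

View pics/w4.png

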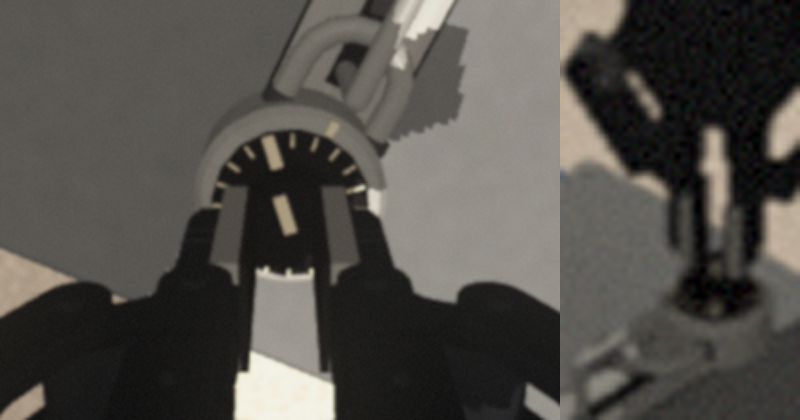

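The fingertips are only just above the knob: tips at row ~250 in the right panel, with the knob top below them. I need to go lower and feel for the flange.

carry_out --plan '[[[0,0,0],[0,0,0],-0.1],[[0,0,0],[0,0,0],-0.1],[[0,0,0],[0,0,0],-0.1],[[0,0,0.006],[0,0,0],-0.1],[[0,0,0.006],[0,0,0],-0.1],[[0,0,0.006],[0,0,0],-0.1],[[0,0,0.006],[0,0,0],-0.1],[[0,0,0.006],[0,0,0],-0.1],[[0,0,0],[0,0,0],-0.1],[[0,0,0],[0,0,0],-0.4],[[0,0,0],[0,0,0],-0.55],[[0,0,0],[0,0,0],-0.7],[[0,0,0],[0,0,0],-0.7],[[0,0,0],[0,0,0],-0.7],[[0,0,0],[0,0,0],-0.7]]'

```text
time_s: 11.92
ee_pos: [480.9, -4.8, 152.5]
eef_rot: [[0.976, 0.22, 0.0], [0.22, -0.976, 0.0], [0.0, -0.0, -1.0]]
ft_force: [-0.8, 1.9, 5.1]
gripper_width: 19.8
grip_force: 29.4
```

The knob is gripped. I'll pull the lock gently back so its bow seats on the staple, then turn the dial.

carry_out --plan '[[[0,0,-0.003],[0,0,0],-0.7],[[-0.007,-0.004,0],[0,0,0],-0.7],[[-0.007,-0.004,0],[0,0,0],-0.7],[[-0.007,-0.004,0],[0,0,0],-0.7],[[-0.007,-0.004,0],[0,0,0],-0.7],[[0,0,0],[0,0,0],-0.7],[[0,0,0],[0,0,0],-0.7]]'

```text
time_s: 12.5
ee_pos: [473.5, -2.5, 153.2]
eef_rot: [[0.976, 0.22, 0.001], [0.22, -0.976, -0.0], [0.001, 0.0, -1.0]]
ft_force: [3.4, -1.1, -4.2]
gripper_width: 19.6
grip_force: 29.6
```

carry_out --plan '[[[-0.007,-0.004,0],[0,0,0],-0.7],[[0,0,0],[0,0,0],-0.7],[[0,0,0],[0,0,0],-0.7]]'

```text
time_s: 12.75
ee_pos: [472.5, -2.2, 153.3]
eef_rot: [[0.976, 0.22, 0.003], [0.22, -0.976, -0.0], [0.003, 0.001, -1.0]]
ft_force: [9.7, -3.3, -7.0]
gripper_width: 19.7
grip_force: 29.9
```

carry_out --plan '[[[0.003,0.002,0],[0,0,0],-0.7],[[0,0,0],[0,0,0.6],-0.7],[[0,0,0],[0,0,0.6],-0.7],[[0,0,0],[0,0,0.6],-0.7],[[0,0,0],[0,0,0.6],-0.7],[[0,0,0],[0,0,0.6],-0.7],[[0,0,0],[0,0,0.6],-0.7],[[0,0,0],[0,0,0.6],-0.7],[[0,0,0],[0,0,0.6],-0.7],[[0,0,0],[0,0,0.6],-0.7],[[0,0,0],[0,0,0.6],-0.7],[[0,0,0],[0,0,0.3],-0.7],[[0,0,0],[0,0,0],-0.7],[[0,0,0],[0,0,0],-0.7]]'

```text
time_s: 13.92
ee_pos: [472.6, -2.3, 153.4]
eef_rot: [[0.918, -0.397, 0.001], [-0.397, -0.918, -0.0], [0.001, -0.0, -1.0]]
ft_force: [4.6, -1.4, 0.9]
gripper_width: 19.5
grip_force: 30.7
```

```bash
python3 - <<'E'
from h import *
s=snap("wrist"); o=bot.get_obs(); print(o["ee_pos"],np.round(o["ft_force"],1),np.round(o["torque"],3),o["time_s"])
c=proj(s,(485,-6,142)).astype(int); x0,y0=c[0]-100,c[1]-80; print(x0,y0)
cv2.imwrite("pics/w5.png",cv2.resize(s["color"][y0:y0+150,x0:x0+200],None,fx=4,fy=4,interpolation=cv2.INTER_CUBIC))
T=np.array(o["ee_pos"])
for z in(142,146): print(4*(proj(s,[T[0],T[1],z])-[x0,y0]))
E
```

```text
[472.60915475  -2.26251735 153.39744205] [ 5.4 -1.9  0.1] [-0.352 -1.14  -0.027] 13.9667
218 186
[415.55107259 418.54444395]
[415.54294121 432.48597608]
```

View pics/w5.png

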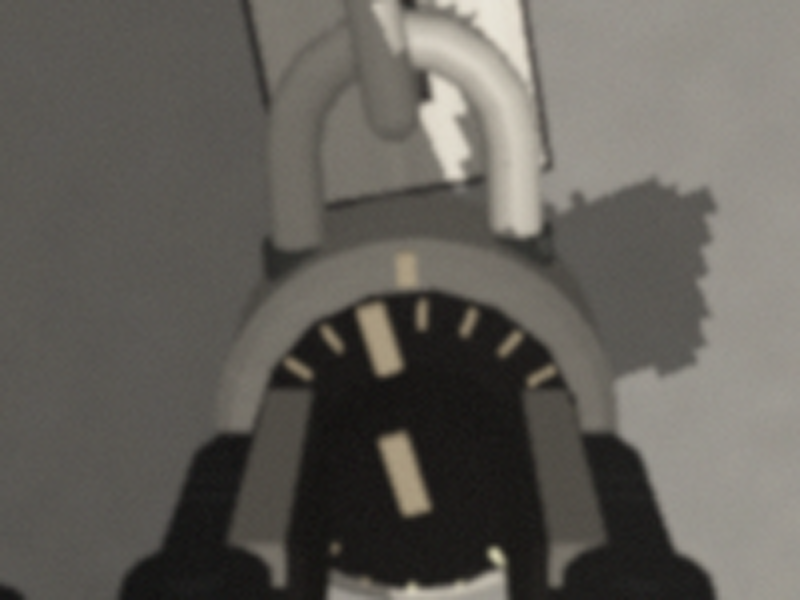

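The pointer at (373,310) is now about one click left of the index mark (406,262), and the bow rests on the staple. One more click to go.

carry_out --plan '[[[0,0,0],[0,0,0.6],-0.7],[[0,0,0],[0,0,0.6],-0.7],[[0,0,0],[0,0,0.6],-0.7],[[0,0,0],[0,0,0.6],-0.7],[[0,0,0],[0,0,0.6],-0.7],[[0,0,0],[0,0,0.15],-0.7],[[0,0,0],[0,0,0],-0.7],[[0,0,0],[0,0,0],-0.7]]'

```text
time_s: 14.63
ee_pos: [472.1, -2.1, 153.2]
eef_rot: [[0.751, -0.66, 0.0], [-0.66, -0.751, 0.0], [0.0, -0.0, -1.0]]
ft_force: [4.1, -0.5, 0.8]
gripper_width: 19.2
grip_force: 30.6
```

```bash
python3 - <<'E'
from h import *
s=snap("wrist"); o=bot.get_obs(); print(o["ee_pos"],np.round(o["ft_force"],1),np.round(o["torque"],3),o["time_s"])
R=np.array(o["eef_rot"]); print(R)
for a in (-13,-18): 
  d=np.array([-np.cos(np.radians(a)),-np.sin(np.radians(a)),0]); print(R.T@d*1/250)
c=proj(s,(485,-6,142)).astype(int); x0,y0=c[0]-100,c[1]-80; print(x0,y0)
cv2.imwrite("pics/w6.png",cv2.resize(s["color"][y0:y0+150,x0:x0+200],None,fx=4,fy=4,interpolation=cv2.INTER_CUBIC))
E
```

```text
[472.09281574  -2.13718901 153.1852353 ] [ 3.2 -0.4 -0.2] [-0.046 -0.722  0.021] 14.6833
[[ 7.50973269e-01 -6.60332602e-01  6.33141503e-05]
 [-6.60332600e-01 -7.50973247e-01  2.00544392e-04]
 [-8.48787672e-05 -1.92411875e-04 -9.99999978e-01]]
[-3.52107355e-03  1.89790439e-03 -6.63149614e-08]
[-3.67308806e-03  1.58380052e-03  7.02515998e-09]
210 187
```

carry_out --plan '[[[-0.0036,0.0018,0],[0,0,0],-0.7],[[-0.0036,0.0018,0],[0,0,0],-0.7],[[-0.0036,0.0018,0],[0,0,0],-0.7],[[0,0,0],[0,0,0],-0.7]]'

```text
time_s: 15.02
ee_pos: [469.0, -1.3, 153.2]
eef_rot: [[0.75, -0.661, -0.0], [-0.661, -0.75, 0.0], [-0.0, -0.0, -1.0]]
ft_force: [2.8, 0.1, 0.0]
gripper_width: 19.6
grip_force: 30.6
```

It slides at about 2.8 N, so the lock is open. I'll pull the rest of the way.

carry_out --plan '[[[-0.0072,0.0036,0],[0,0,0],-0.7],[[-0.0072,0.0036,0],[0,0,0],-0.7],[[-0.0072,0.0036,0],[0,0,0],-0.7],[[-0.0072,0.0036,0],[0,0,0],-0.7],[[-0.0072,0.0036,0],[0,0,0],-0.7],[[-0.0072,0.0036,0],[0,0,0],-0.7],[[-0.0036,0.0018,0],[0,0,0],-0.7],[[0,0,0],[0,0,0],-0.7]]'

```text
time_s: 15.68
ee_pos: [456.5, 1.9, 153.2]
eef_rot: [[0.75, -0.662, 0.0], [-0.662, -0.75, -0.0], [0.0, -0.0, -1.0]]
ft_force: [4.5, -0.4, -4.1]
gripper_width: 19.5
grip_force: 30.4
```

carry_out --plan '[[[-0.0036,0.0018,0],[0,0,0],-0.7],[[-0.0036,0.0018,0],[0,0,0],-0.7],[[-0.0036,0.0018,0],[0,0,0],-0.7],[[0,0,0],[0,0,0],-0.7],[[0,0,0],[0,0,0],-0.7]]'

```text
time_s: 16.1
ee_pos: [455.4, 2.1, 153.4]
eef_rot: [[0.749, -0.662, 0.004], [-0.662, -0.749, -0.001], [0.004, -0.002, -1.0]]
ft_force: [14.5, -4.1, -6.4]
gripper_width: 19.6
grip_force: 30.0
```

```bash
python3 - <<'E'
from h import *
s=snap("wrist"); o=bot.get_obs(); np.save("pics/w7.npy",dict(s),allow_pickle=True)
c=proj(s,(480,-5,142)).astype(int); x0,y0=c[0]-100,c[1]-90; print(x0,y0,o["ee_pos"])
cv2.imwrite("pics/w7.png",cv2.resize(s["color"][y0:y0+150,x0:x0+200],None,fx=4,fy=4,interpolation=cv2.INTER_CUBIC))
E
```

```text
199 155 [455.46674605   2.1081405  153.43877372]
```

View pics/w7.png

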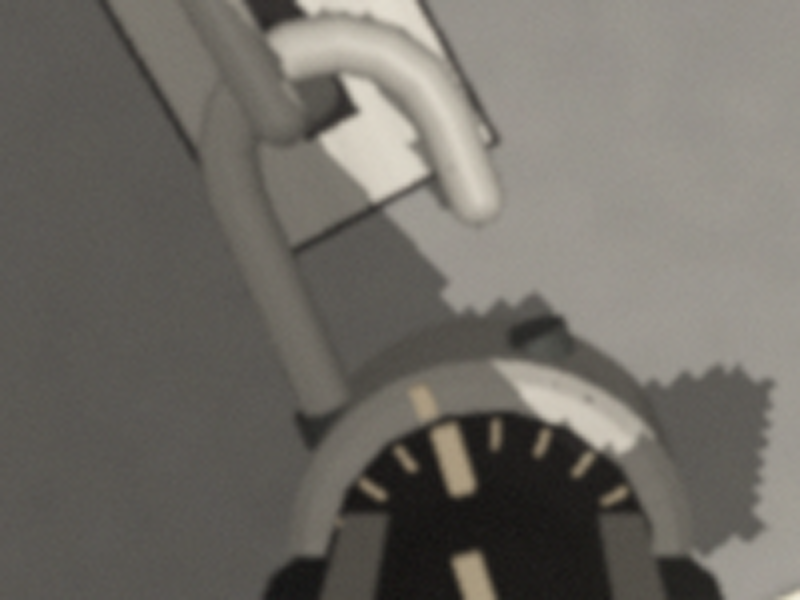

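The shackle is fully out: toe end at (480,215), its empty hole at (540,340), pointer at the index (425,400) and the staple leg in the bow. I'll compute the lock's yaw.

```bash
python3 - <<'E'
from h import *
s=np.load("pics/w7.npy",allow_pickle=True).item(); np.set_printoptions(precision=1,suppress=True)
f=lambda u,v,z: ray(s,199+u/4,155+v/4,z)
def a(p,q): d=q-p; return np.degrees(np.arctan2(d[1],d[0]))
print("heel",a(f(322,390,131),f(228,150,131)),"toe",a(f(540,335,131),f(477,195,131)),"ptr",a(f(461,493,146),f(440,428,146)),"idx",a(f(433,412,142),f(416,388,142)))
print("leg foot",f(330,100,120),"toe end",f(482,218,131))
o=bot.get_obs();R=np.array(o["eef_rot"])
for y in(-13,-15,-17):
  p=np.radians(y); print(y,R.T@[np.cos(p),np.sin(p),0]/250*10,R.T@[-np.sin(p),np.cos(p),0]/250*10)
E
```

```text
heel -22.72605207009643 toe -17.558192539003937 ptr -25.025893595267487 idx -8.043530973812048
leg foot [507.9 -16.5 120. ] toe end [485.1 -22.4 131. ]
-13 [ 0. -0.  0.] [-0. -0. -0.]
-15 [ 0. -0.  0.] [-0. -0. -0.]
-17 [ 0. -0.  0.] [-0. -0.  0.]
```

carry_out --plan '[[[0.011,-0.0045,0],[0,0,0],-0.7],[[0.011,-0.0045,0],[0,0,0],-0.7],[[0.011,-0.0045,0],[0,0,0],-0.7],[[0.011,-0.0045,0],[0,0,0],-0.7],[[0.011,-0.0045,0],[0,0,0],-0.7],[[0.011,-0.0045,0],[0,0,0],-0.7],[[0.011,-0.0045,0],[0,0,0],-0.7],[[0.011,-0.0045,0],[0,0,0],-0.7],[[0.011,-0.0045,0],[0,0,0],-0.7],[[0.006,-0.0025,0],[0,0,0],-0.7],[[0,0,0],[0,0,0],-0.7],[[0,0,0],[0,0,0],-0.7]]'

```text
time_s: 17.15
ee_pos: [480.4, -6.6, 153.1]
eef_rot: [[0.75, -0.662, -0.0], [-0.662, -0.75, 0.0], [-0.0, -0.0, -1.0]]
ft_force: [0.4, -0.5, -1.5]
gripper_width: 19.5
grip_force: 30.5
```

carry_out --plan '[[[0.0037,-0.0015,0],[0,0,0],-0.7],[[-0.003,-0.0074,0],[0,0,0],-0.7],[[-0.003,-0.0074,0],[0,0,0],-0.7],[[-0.003,-0.0074,0],[0,0,0],-0.7],[[-0.003,-0.0074,0],[0,0,0],-0.7],[[-0.003,-0.0074,0],[0,0,0],-0.7],[[0,0,0],[0,0,0],-0.7]]'

```text
time_s: 17.73
ee_pos: [484.7, 3.0, 153.1]
eef_rot: [[0.75, -0.661, 0.0], [-0.661, -0.75, 0.0], [-0.0, -0.0, -1.0]]
ft_force: [0.2, 0.6, -2.1]
gripper_width: 19.8
grip_force: 30.5
```

carry_out --plan '[[[-0.003,-0.0074,0],[0,0,0],-0.7],[[-0.003,-0.0074,0],[0,0,0],-0.7],[[-0.003,-0.0074,0],[0,0,0],-0.7],[[-0.003,-0.0074,0],[0,0,0],-0.7],[[-0.003,-0.0074,0],[0,0,0],-0.7],[[-0.003,-0.0074,0],[0,0,0],-0.7],[[0,0,0],[0,0,0],-0.7]]'

```text
time_s: 18.32
ee_pos: [488.7, 14.3, 153.1]
eef_rot: [[0.75, -0.661, -0.0], [-0.661, -0.75, 0.0], [-0.0, -0.0, -1.0]]
ft_force: [0.5, -0.3, -2.1]
gripper_width: 19.5
grip_force: 30.5
```

carry_out --plan '[[[-0.003,-0.0074,0],[0,0,0],-0.7],[[-0.003,-0.0074,0],[0,0,0],-0.7],[[-0.004,-0.01,0],[0,0,0],-0.7],[[-0.004,-0.01,0],[0,0,0],-0.7],[[-0.004,-0.01,0],[0,0,0],-0.7],[[-0.004,-0.01,0],[0,0,0],-0.7],[[0,0,0],[0,0,0],-0.7],[[0,0,-0.01],[0,0,0],-0.7],[[0,0,-0.02],[0,0,0],-0.7],[[0,0,-0.04],[0,0,0],-0.7],[[0,0,-0.06],[0,0,0],-0.7],[[0,0,-0.08],[0,0,0],-0.7],[[0,0,-0.08],[0,0,0],-0.7],[[0,0,-0.06],[0,0,0],-0.7],[[0,0,-0.04],[0,0,0],-0.7],[[0,0,-0.01],[0,0,0],-0.7],[[0,0,0],[0,0,0],-0.7],[[0,0,0],[0,0,0],-0.7],[[0,0,0],[0,0,0],-0.7],[[0,0,0],[0,0,0],-0.7]]'

```text
time_s: 19.98
ee_pos: [493.3, 27.7, 252.6]
eef_rot: [[0.75, -0.662, -0.001], [-0.662, -0.75, -0.0], [-0.001, 0.001, -1.0]]
ft_force: [0.4, -0.2, -2.3]
gripper_width: 19.2
grip_force: 30.5
```

```bash
python3 - <<'E'
from h import *
o=bot.get_obs(); print(o["time_s"],o["ee_pos"],np.round(o["ft_force"],1),o["gripper_width"],o["grip_force"],np.round(o["qvel"],3))
a=np.load("pics/w7.npy",allow_pickle=True).item()["color"].astype(int); b=snap("wrist")["color"].astype(int)
y,x=255,300  # dial/knob patch moves with gripper if held
print(np.abs(a-b)[y:y+50,x:x+35].mean(), np.abs(a-b)[50:150,300:400].mean())
t=snap("top")["color"]; cv2.imwrite("pics/end_top.png",t)
E
```

```text
19.9833 [493.32444288  27.66589096 252.64185598] [ 0.4 -0.2 -2.3] 19.248854372305825 30.474985241889954 [ 0.001 -0.003  0.002 -0.002 -0.001  0.003 -0.001]
10.466857142857142 24.0473
```

The wrist force reads −2.3 N, which matches the lock's weight. It is held open about 100 mm above the case, so I'm handing in.

```bash
python3 -c "
from plant import bot
print(bot.sign_off())"
```

```text
the job is handed in; nothing more can be done
None
```

The beaker stands upright on the pad, and the padlock is off the staple, held open and dial up about 10 cm above the case; I handed the job in at about 20 s, no verdict was returned, and I did not recheck the other things on the table at the end.

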